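# Touch-test a repaired tablet screen

### The arm

A 6-joint arm with a two-finger parallel gripper is mounted at the origin on the work surface. World frame = base frame: x ahead of the robot, y to its left, z up, the work surface at z = 0. Lengths are in mm, angles in rad, forces in N, time in s.
With the tool pointing down it reaches from about 325 to 775 mm from the base axis. Payload 5.5 kg.
Tool frame: the origin (TCP) lies at the very end of the fingers, on their centre line; the grasp point (between the pads) lies 19 mm behind it; z points along the fingers, y is the line along which they close (so a half turn about z gives the same grasp; the last joint's range is limited). The gripper opens to 88 mm and grips with 3 to 60 N. Pads are 20 mm wide; open, the fingers measure 115 mm over their backs; the gripper's body (75 mm by 178 mm) begins 61 mm behind the grasp point.
Start: joints at [-1.385, 0.091, 1.231, -0, 1.82, -0.057], TCP at [144.252, -582.416, 222.631] pointing down, gripper open.
Joint ranges: [-2.87, 2.87], [-0.86, 2.18], [0.17, 2.46], [-1.51, 4.65], [0.06, 2.69], [-2.65, 2.65]. Speed limits (rad/s): [2.57, 2.57, 3.01, 3.14, 3.14, 3.14].

### API

Orientations are given as a unit quaternion [w, x, y, z].
In Python, from cell import observe, vision, workorder gives the robot as it stands.
- The arm moves only by the shell command python3 -m pendant 'ROWS' [FORCE]. ROWS is JSON, a list of rows, each an object of numbers: "rx", "ry", "rz": the turn, a rotation vector about the tool's x, y, z in degrees; "tx", "ty", "tz": the shift along the tool's x, y, z in cm; "gripper": the opening, from 0 (shut) to 1 (fully open). In form: [{"rx": .., "ry": .., "rz": .., "tx": .., "ty": .., "tz": .., "gripper": ..}, ...]. A call has 1 to 5 rows; each row shifts and turns the commanded pose from where the row before left it, along the tool's axes as they then stand; what a row does not reach is not made up. A row lasts 1/10 s, in which the tool goes at most 50 mm and 8.59 degrees, less where a joint would pass 70% of its speed; a pose out of reach is approached as far as the arm can. A call is refused whole if a number of a shift passes 5 or a number of a turn 8.59, either way. A call with a gripper value outside its range is refused whole. The fingers move at their own pace and stop on an object; FORCE is the grip in N (left out, the last holds). Time passes only in rows, so rows that do not move let the fingers close. It gives the time, the measured TCP pose, the force, the opening and the grip force at its end, in the units of the state.
- observe(): the state, without advancing time (a new reading comes with each control period).
- vision.snapshot(name): name is "scene" or "top" or "wrist"; returns a dict with "image" (420x560x3 uint8, red, green, blue), "vfov" (degrees; the focal length in pixels is half the picture's height over the tangent of half this angle, whatever the lens; pixels are square), "cx", "cy" (the principal point, pixels), "distortion" ([k1, k2, p1, p2, k3] as OpenCV has them; the pictures are not rectified), "T" (4x4, takes a point from camera to world coordinates); the wrist camera has in their place "hand_eye" (4x4, takes a point from camera to tool coordinates, whose origin is the TCP and whose axes are the flange's). Camera axes: x right, y down, z forward; pixel columns grow to the right and rows downward; lengths in mm; the calibration is good to about 2 mm. A picture is of the moment at which its call begins: read the wrist's pose just before it. There is no depth.
- workorder.sign_off(): hands the job in; it is judged then, once.
The state is a dict: "time": time; "q": joint angles; "qd": joint speeds; "joint_efforts": joint torques, N m; "tcp_pos": TCP position; "ee_rot": TCP orientation; "contact_force": force on the tool from outside, world axes, zero at the start; "moment": the same for the moment, N m; "width": finger opening in mm; "grasp_force": force on a finger pad.
Only numpy, scipy, OpenCV 4.12 (cv2) and the standard library are available. Lean on these libraries where they do the work, as an engineer would, in place of code of your own. Each camera call takes 0.05 s, during which the arm holds its last target. There are 200 camera calls.

### The job

The tablet in the sprung test stand has a new screen: test its touch by running the fingertips, pointing down and pressing only lightly, along the white track from the ring, over each small square in turn, to the large hollow square, without touching the screen away from the track. Finish with the fingertips still resting lightly on the large hollow square (the program ends while they hold there). Do not pick anything up, and leave the suction cup, the screw tin and everything else around where they are.

Things in the scene. Friction and masses are not known exactly. Their poses are not given: they have to be found in the camera images.
- tablet: Black tablet, 160 (x) by 240 (y) by 8 mm, 0.35 kg, loose in a sprung tray (lip 3 mm below the screen) on a grey stand. Origin: centre of its underside, about 42 mm above the counter; x, y along its short and long sides, z up. Flat screen on top, about 50 mm above the counter, showing a stepped row of eight white marks joined by a 2 mm line: ring, six small filled squares, large hollow square.
- bed (a joint): How far the sprung tray, with the tablet, is pressed down (m): 0 at rest, 0.014 at its hard stop. It moves straight down only. It starts to sink at about 1 N (0.4 to 1.6 N, it varies) and takes 0.4 N more for each mm. It springs back when released.
- mark0 (a point): Centre, on the screen's surface, of the start of the track: a white ring, 22 mm across; at (-36, 84) mm in the tablet's frame.
- mark1 (a point): Centre, on the screen's surface, of small filled white square number 1 along the track, 15 mm wide; at (-36, 50) mm in the tablet's frame.
- mark2 (a point): Centre, on the screen's surface, of small filled white square number 2 along the track, 15 mm wide; at (-36, 16) mm in the tablet's frame.
- mark3 (a point): Centre, on the screen's surface, of small filled white square number 3 along the track, 15 mm wide; at (0, 16) mm in the tablet's frame.
- mark4 (a point): Centre, on the screen's surface, of small filled white square number 4 along the track, 15 mm wide; at (36, 16) mm in the tablet's frame.
- mark5 (a point): Centre, on the screen's surface, of small filled white square number 5 along the track, 15 mm wide; at (36, -18) mm in the tablet's frame.
- mark6 (a point): Centre, on the screen's surface, of small filled white square number 6 along the track, 15 mm wide; at (36, -52) mm in the tablet's frame.
- mark7 (a point): Centre, on the screen's surface, of the end of the track: a large hollow white square, 24 mm wide; at (36, -86) mm in the tablet's frame.
- cup_mid (a point): Middle of a loose white suction cup standing on a free corner of the screen: 34 mm across, 30 mm tall. To be left alone.
- tin_mid (a point): Middle of a loose round metal screw tin standing on the opposite free corner of the screen: 34 mm across, 18 mm tall. To be left alone.
- cover0: Loose grey plastic battery cover lying flat on the counter beside the stand, 146 (x) by 70 (y) by 5 mm; origin at the centre of its underside. To be left alone.
- cover1: Loose grey plastic battery cover lying flat on the counter beside the stand, 146 (x) by 74 (y) by 5 mm; origin at the centre of its underside. To be left alone.
- cover2: Loose grey plastic battery cover lying flat on the counter beside the stand, 146 (x) by 78 (y) by 5 mm; origin at the centre of its underside. To be left alone.
- driver: Loose screwdriver with a black handle, 160 mm long, lying on the counter. To be left alone.

How it is judged (in metres and radians):
On the way, in this order (a step that is already met when the one before it is completed fails the run):
1. the fingertips touch the screen at the ring (horizontal distance between the grasp point and mark0 below 0.012 m and contact force between the fingers and tablet above 0.3 N), for 0.05 s.
2. the fingertips touch the screen at square 1 (number 1 from the ring) (horizontal distance between the grasp point and mark1 below 0.012 m and contact force between the fingers and tablet above 0.3 N), for 0.05 s.
3. the fingertips touch the screen at square 2 (number 2 from the ring) (horizontal distance between the grasp point and mark2 below 0.012 m and contact force between the fingers and tablet above 0.3 N), for 0.05 s.
4. the fingertips touch the screen at square 3 (number 3 from the ring) (horizontal distance between the grasp point and mark3 below 0.012 m and contact force between the fingers and tablet above 0.3 N), for 0.05 s.
5. the fingertips touch the screen at square 4 (number 4 from the ring) (horizontal distance between the grasp point and mark4 below 0.012 m and contact force between the fingers and tablet above 0.3 N), for 0.05 s.
6. the fingertips touch the screen at square 5 (number 5 from the ring) (horizontal distance between the grasp point and mark5 below 0.012 m and contact force between the fingers and tablet above 0.3 N), for 0.05 s.
7. the fingertips touch the screen at square 6 (number 6 from the ring) (horizontal distance between the grasp point and mark6 below 0.012 m and contact force between the fingers and tablet above 0.3 N), for 0.05 s.
8. the fingertips touch the screen at the large hollow square (horizontal distance between the grasp point and mark7 below 0.012 m and contact force between the fingers and tablet above 0.3 N), for 0.05 s.
At the end, for the whole second after the job is handed in: The fingertips still rest on the large hollow square, within 12 mm of its centre, with 0.3 to 12 N, the tray not on its stop; the tablet, the suction cup, the screw tin, the three battery covers and the screwdriver are within 20 mm of where they started (all of step 8 and contact force between the fingers and tablet below 12 N and value of joint bed below 0.0135 m and distance of each of tablet, cup_mid, tin_mid, cover0, cover1, cover2, driver from where it was at the start of the episode below 0.02 m); the arm keeps its last pose, push and grip.
It fails at once if the screen is pressed harder than 15 N (contact force between the fingers and tablet above 15 N).
It fails at once if the screen is touched away from the track (farther than 24 mm from every mark) (contact force between the fingers and tablet above 0.5 N and horizontal distance between the grasp point and mark0 above 0.024 m and horizontal distance between the grasp point and mark1 above 0.024 m and horizontal distance between the grasp point and mark2 above 0.024 m and horizontal distance between the grasp point and mark3 above 0.024 m and horizontal distance between the grasp point and mark4 above 0.024 m and horizontal distance between the grasp point and mark5 above 0.024 m and horizontal distance between the grasp point and mark6 above 0.024 m and horizontal distance between the grasp point and mark7 above 0.024 m).
It fails at once if the tablet is lifted or shifted by more than 20 mm (distance of tablet from where it was at the start of the episode above 0.02 m).
It fails at once if a bystander (suction cup, tin, battery cover, screwdriver) is moved or lifted by more than 20 mm (distance of any of cup_mid, tin_mid, cover0, cover1, cover2, driver from where it was at the start of the episode above 0.02 m).
It also fails if it takes over 38 s, if anything falls off the work surface, if the arm or the gripper's body presses on something with over 40 N, if the wrist force passes 120 N, or if a joint passes its speed limit or range.

## Working session

There is one attempt and no reset: what is moved stays moved. The work goes in short steps, Python scripts to look and compute and a shell command to move; the robot and the scene stay as the last step left them, time stands still between calls to the robot, and variables do not carry over. Pictures are saved under pics/ and viewed, at most 10 in all, crops included, and the job is handed in when it is done.

```bash
mkdir -p pics; python3 - <<'E'
from cell import observe, vision
import cv2
s=observe(); print(s)
for n in("top","scene"):
    d=vision.snapshot(n); cv2.imwrite(f"pics/{n}0.png",cv2.resize(d["image"][:,:,::-1],(800,600),interpolation=cv2.INTER_CUBIC))
    print({k:d[k] for k in d if k!="image"})
    import pickle; pickle.dump(d,open(n+".pkl","wb"))
E
```

```text
{'time': 0.0, 'q': array([-1.38473331e+00,  9.18170232e-02,  1.23187194e+00, -5.24351248e-05,
        1.81979224e+00, -5.66724372e-02]), 'qd': array([ 0.00045128,  0.00025828,  0.00010992, -0.00172178,  0.00048738,
        0.00036202]), 'joint_efforts': array([-5.32999384e-04, -4.46455443e+01, -4.06445968e+01,  6.99300854e-02,
        2.95373378e-02, -1.82009480e-04]), 'tcp_pos': array([ 144.1574127 , -582.11941547,  221.53980222]), 'ee_rot': array([-9.40658753e-04,  9.92644310e-01,  1.21063542e-01, -8.64096285e-05]), 'contact_force': array([ 0.53914751, -0.16218975, -0.03926576]), 'moment': array([ 0.05130111, -0.02731635, -0.02904792]), 'grasp_force': 0.0, 'width': 87.7408445235304}
{'vfov': 46.398392836152446, 'cx': 283.42577330690267, 'cy': 207.65529216003506, 'distortion': array([-0.0379896,  0.       ,  0.       ,  0.       ,  0.       ]), 'T': array([[-6.32234486e-03, -9.93280060e-01,  1.15562759e-01,
         3.96872561e+02],
       [-9.99876025e-01,  7.94591831e-03,  1.35940088e-02,
         7.39828193e+01],
       [-1.44209101e-02, -1.15462486e-01, -9.93207154e-01,
         1.30225630e+03],
       [ 0.00000000e+00,  0.00000000e+00,  0.00000000e+00,
         1.00000000e+00]])}
{'vfov': 50.72412120437751, 'cx': 289.1616926385058, 'cy': 209.49543305267616, 'distortion': array([-0.13562207,  0.        ,  0.        ,  0.        ,  0.        ]), 'T': array([[-1.85531163e-01,  5.62960590e-01, -8.05390316e-01,
         1.62674665e+03],
       [ 9.82441445e-01,  8.98622539e-02, -1.63504072e-01,
         3.09684591e+02],
       [-1.96721597e-02, -8.21583927e-01, -5.69748064e-01,
         8.23117810e+02],
       [ 0.00000000e+00,  0.00000000e+00,  0.00000000e+00,
         1.00000000e+00]])}
```

View pics/top0.png

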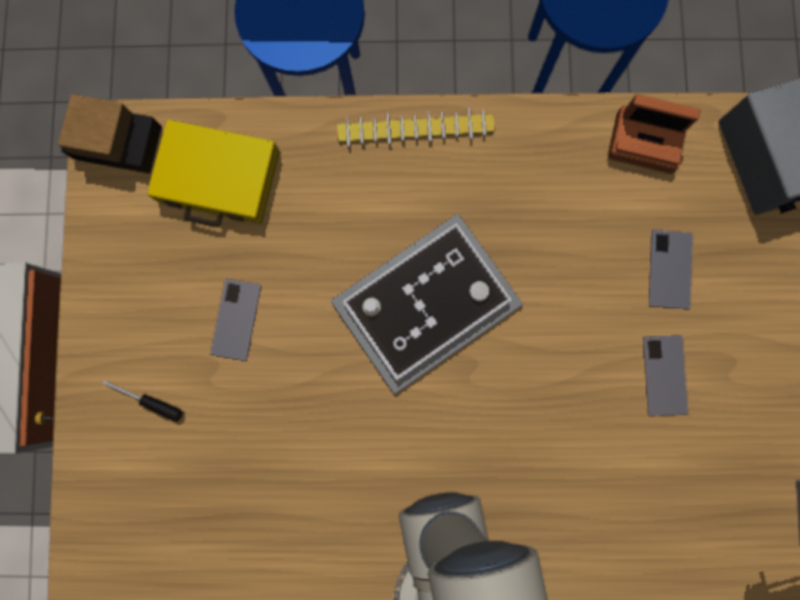

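View pics/scene0.png

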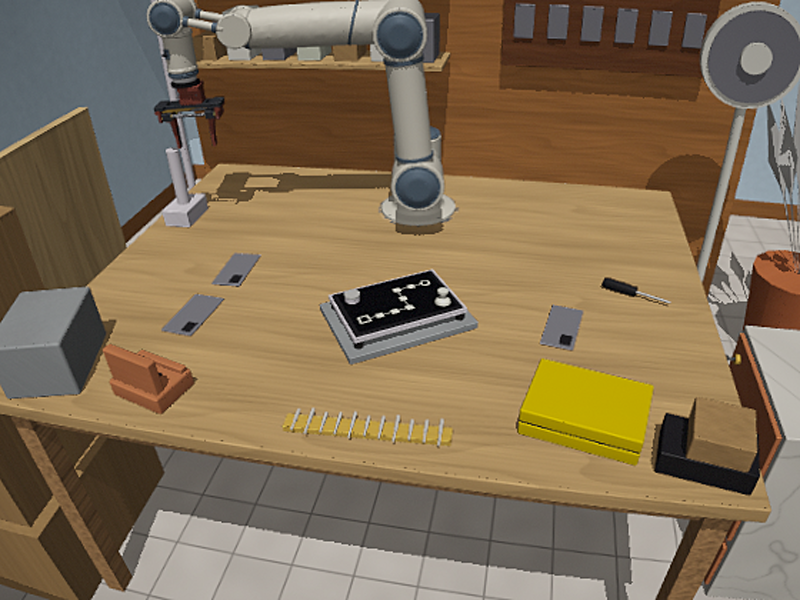

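The top view shows the ring at about (400,343), the end square at (455,257), the cup at (371,306) and the tin at (480,291), in the 800x600 picture. Next I refine the centroids and fit the tablet pose.

```bash
cat > h.py <<'E'
import numpy as np, cv2
from scipy.spatial.transform import Rotation as R
M=np.array([(-36,84),(-36,50),(-36,16),(0,16),(36,16),(36,-18),(36,-52),(36,-86)],float)
def rays(px,d):
    f=d["image"].shape[0]/2/np.tan(np.radians(d["vfov"]/2))
    K=np.array([[f,0,d["cx"]],[0,f,d["cy"]],[0,0,1]])
    p=cv2.undistortPoints(np.array(px,float).reshape(-1,1,2),K,np.array(d["distortion"]))[:,0]
    return np.c_[p,np.ones(len(p))]
def plane(px,d,z,T=None):
    T=d["T"] if T is None else T
    r=rays(px,d)@T[:3,:3].T; o=T[:3,3]
    return (o+r*((z-o[2])/r[:,2])[:,None])[:,:2]
def fit(P):
    a=M-M.mean(0); b=P-P.mean(0); U,S,V=np.linalg.svd(a.T@b)
    D=np.diag([1,np.sign(np.linalg.det(V.T@U.T))]); Q=V.T@D@U.T
    t=P.mean(0)-Q@M.mean(0); return Q,t,(M@Q.T+t)
def rot(q): return R.from_quat(np.r_[q[1:],q[0]]).as_matrix()
E
python3 - <<'E'
import pickle,numpy as np,cv2
from h import *
d=pickle.load(open("top.pkl","rb"))
g=d["image"].min(2).astype(float)
px=[]
for u,v in [(400,343),(415,332),(431,322),(420,305),(408,289),(423,279),(439,268),(455,257)]:
    u*=.7;v*=.7
    r=7 if (u<281 and v>238) or u>317 else 4
    for _ in range(3):
        y,x=np.mgrid[round(v)-r:round(v)+r+1,round(u)-r:round(u)+r+1]
        w=np.clip(g[y,x]-60,0,None); u=(w*x).sum()/w.sum(); v=(w*y).sum()/w.sum()
    px.append((u,v))
P=plane(px,d,50); Q,t,F=fit(P)
print(np.round(P-F,1)); print(F.round(1),t,np.degrees(np.arctan2(Q[1,0],Q[0,0])))
from cell import observe
s=observe(); Rm=rot(s["ee_rot"]); print(Rm.round(3))
yaw=np.degrees(np.arctan2(Rm[1,0],Rm[0,0])); print("tool x yaw",yaw)
print("move tool axes to mark0 z 62:",Rm.T@(np.r_[F[0],120]-s["tcp_pos"]))
for n,p in(("cup",(371*.7,306*.7)),("tin",(480*.7,291*.7))): print(n,(plane([p],d,70)[0]-t)@Q)
np.save("F.npy",F)
E
```

```text
[[ 1.9 -2. ]
 [-0.   0.3]
 [-0.3  1. ]
 [ 0.3  0.2]
 [ 0.  -0.9]
 [-0.2  0.1]
 [-0.2 -0. ]
 [-1.6  1.4]]
[[459.4 101.5]
 [478.7  73.4]
 [497.9  45.4]
 [527.6  65.8]
 [557.3  86.2]
 [576.5  58.2]
 [595.8  30.2]
 [615.1   2.2]] [536.66644531  52.62661246] 34.505795541487394
[[ 0.971  0.24  -0.   ]
 [ 0.24  -0.971  0.002]
 [ 0.    -0.002 -1.   ]]
tool x yaw 13.912776881199367
move tool axes to mark0 z 62: [ 470.31251126 -587.58012468  102.68546945]
cup [45.33199571 88.19911293]
tin [-43.40587275 -85.38226195]
```

```bash
python3 -m pendant '[{"rz":-6.87,"gripper":0},{"rz":-6.87,"gripper":0},{"rz":-6.87,"gripper":0},{"tx":2,"ty":-1.2,"gripper":0},{"tx":4,"ty":-2.4,"gripper":0}]' 5
python3 -m pendant '[{"tx":4,"ty":-2.4},{"tx":4,"ty":-2.4},{"tx":4,"ty":-2.4},{"tx":4,"ty":-2.4},{"tx":4,"ty":-2.4}]'
python3 -m pendant '[{"tx":4,"ty":-2.4},{"tx":4,"ty":-2.4},{"tx":4,"ty":-2.4},{"tx":4,"ty":-2.4},{"tx":4,"ty":-2.4}]'
python3 -m pendant '[{"tx":4,"ty":-2.4},{"tx":4,"ty":-2.4},{"tx":2,"ty":-1.2},{"tz":4},{"tz":4}]'
cat > go.py <<'E'
from h import *; from cell import observe; import sys
s=observe(); Rm=rot(s["ee_rot"]); F=np.load("F.npy")
print(s["time"],s["tcp_pos"],s["contact_force"],s["width"],"tilt",Rm[:,2].round(4),"yaw",np.degrees(np.arctan2(Rm[1,0],Rm[0,0])))
g=s["tcp_pos"]-19*Rm[:,2]; k=int(sys.argv[1]); print("to mark",k,(Rm.T@np.r_[F[k]-g[:2],0]).round(1),"mm tool")
E
python3 go.py 0
```

```text
0.1 [ 144.21276932 -582.14704519  221.61089928] [ 0.23586328  0.29113811 -0.04907437] 88.05398109519732 tilt [-3.0e-04  1.7e-03 -1.0e+00] yaw 13.912776881199367
to mark 0 [ 470.3 -587.8    1.1] mm toolinvalid input at $[0]: expected keys rx, ry, rz, tx, ty, tz, gripper
invalid input at $[0]: expected keys rx, ry, rz, tx, ty, tz, gripper
invalid input at $[0]: expected keys rx, ry, rz, tx, ty, tz, gripper
invalid input at $[0]: expected keys rx, ry, rz, tx, ty, tz, gripper
```

```bash
python3 -m pendant '[{"rx":0,"ry":0,"rz":-6.87,"tx":0,"ty":0,"tz":0,"gripper":0},{"rx":0,"ry":0,"rz":-6.87,"tx":0,"ty":0,"tz":0,"gripper":0},{"rx":0,"ry":0,"rz":-6.87,"tx":0,"ty":0,"tz":0,"gripper":0},{"rx":0,"ry":0,"rz":0,"tx":2,"ty":-1.2,"tz":0,"gripper":0},{"rx":0,"ry":0,"rz":0,"tx":4,"ty":-2.4,"tz":0,"gripper":0}]' 5
python3 -m pendant '[{"rx":0,"ry":0,"rz":0,"tx":4,"ty":-2.4,"tz":0,"gripper":0},{"rx":0,"ry":0,"rz":0,"tx":4,"ty":-2.4,"tz":0,"gripper":0},{"rx":0,"ry":0,"rz":0,"tx":4,"ty":-2.4,"tz":0,"gripper":0},{"rx":0,"ry":0,"rz":0,"tx":4,"ty":-2.4,"tz":0,"gripper":0},{"rx":0,"ry":0,"rz":0,"tx":4,"ty":-2.4,"tz":0,"gripper":0}]'
python3 go.py 0
```

```text
time: 0.6
tcp_pos: [172.4, -519.1, 220.7]
ee_rot: [-0.001, 0.955, 0.295, -0.0]
contact_force: [-0.0, 0.9, -0.1]
width: 51.4
grasp_force: 0.0
time: 1.1
tcp_pos: [270.3, -304.7, 222.2]
ee_rot: [-0.0, 0.955, 0.296, 0.0]
contact_force: [0.7, -0.6, -0.2]
width: 11.1
grasp_force: 0.0
1.1 [ 270.29108935 -304.70807038  222.18866834] [ 0.67090347 -0.60538075 -0.16910388] 11.064567950043172 tilt [-1.e-04  4.e-04 -1.e+00] yaw 34.488927652580095
to mark 0 [ 3.859e+02 -2.277e+02  1.000e-01] mm tool
```

```bash
python3 -m pendant '[{"rx":0,"ry":0,"rz":0,"tx":4,"ty":-2.4,"tz":0,"gripper":0},{"rx":0,"ry":0,"rz":0,"tx":4,"ty":-2.4,"tz":0,"gripper":0},{"rx":0,"ry":0,"rz":0,"tx":4,"ty":-2.4,"tz":0,"gripper":0},{"rx":0,"ry":0,"rz":0,"tx":4,"ty":-2.4,"tz":0,"gripper":0},{"rx":0,"ry":0,"rz":0,"tx":4,"ty":-2.4,"tz":0,"gripper":0}]'
python3 -m pendant '[{"rx":0,"ry":0,"rz":0,"tx":4,"ty":-2.4,"tz":0,"gripper":0},{"rx":0,"ry":0,"rz":0,"tx":4,"ty":-2.4,"tz":1,"gripper":0},{"rx":0,"ry":0,"rz":0,"tx":4,"ty":-2.4,"tz":2,"gripper":0},{"rx":0,"ry":0,"rz":0,"tx":1.5,"ty":-1,"tz":2,"gripper":0},{"rx":0,"ry":0,"rz":0,"tx":0,"ty":0,"tz":1,"gripper":0}]'
python3 -m pendant '[{"rx":0,"ry":0,"rz":0,"tx":0,"ty":0,"tz":0,"gripper":0},{"rx":0,"ry":0,"rz":0,"tx":0,"ty":0,"tz":0,"gripper":0}]' >/dev/null
python3 go.py 0
python3 - <<'E'
from h import *
from cell import observe,vision
import pickle
s=observe(); d=vision.snapshot("wrist"); d["s"]=s; pickle.dump(d,open("wrist.pkl","wb")); print(d["hand_eye"].round(3))
cv2.imwrite("pics/w1.png",cv2.resize(d["image"][:,:,::-1],(800,600),interpolation=cv2.INTER_CUBIC))
E
```

```text
time: 1.6
tcp_pos: [367.0, -92.5, 222.4]
ee_rot: [0.0, 0.955, 0.297, 0.0]
contact_force: [0.4, -0.3, 0.4]
width: 0.7
grasp_force: 0.0
time: 2.1
tcp_pos: [430.7, 51.2, 160.3]
ee_rot: [-0.001, 0.954, 0.299, -0.002]
contact_force: [0.4, 0.3, -0.1]
width: -0.1
grasp_force: 0.0
2.3 [431.17381816  48.09033508 163.50833563] [0.35181454 0.25205252 0.09654733] 0.30777770616698064 tilt [ 4.e-04 -4.e-04 -1.e+00] yaw 34.4485142659654
to mark 0 [ 53.5 -28.   -0. ] mm tool
[[-0.00000e+00 -9.68000e-01 -2.52000e-01  6.77990e+01]
 [ 1.00000e+00 -1.00000e-03  2.00000e-03  3.91000e-01]
 [-2.00000e-03 -2.52000e-01  9.68000e-01 -1.61252e+02]
 [ 0.00000e+00  0.00000e+00  0.00000e+00  1.00000e+00]]
```

View pics/w1.png

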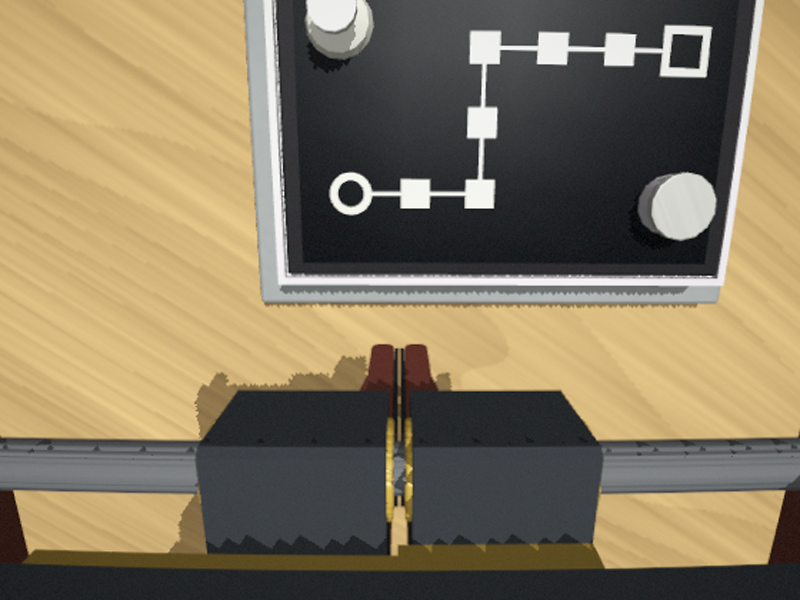

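The wrist view shows all eight marks: ring (351,193), squares at (415,193), (480,194), (482,122), (485,47), (552,48) and (620,49), end square (686,52). I refit from here.

```bash
python3 - <<'E'
from h import *
import pickle
d=pickle.load(open("wrist.pkl","rb")); s=d["s"]
T=np.eye(4);T[:3,:3]=rot(s["ee_rot"]);T[:3,3]=s["tcp_pos"];T=T@d["hand_eye"]
px=np.array([(351,193.5),(415,193.5),(479.5,194),(482,122.5),(485,47),(552,48.5),(620,49.5),(686,52)])*.7
F0=np.load("F.npy")
for z in(46,50,54):
    P=plane(px,d,z,T); Q,t,F=fit(P); print(z,np.abs(P-F).max().round(2),(F-F0)[[0,7]].round(1),np.degrees(np.arctan2(Q[1,0],Q[0,0])))
    if z==50: np.save("F.npy",(F+F0)/2)
E
python3 go.py 0
```

```text
46 1.09 [[ 3.9 -2.9]
 [ 3.4 -3.7]] 34.218666207554236
50 0.3 [[ 3.1 -2.4]
 [ 2.6 -3.2]] 34.218666207554236
54 1.21 [[ 2.3 -2. ]
 [ 1.8 -2.8]] 34.218666207554236
2.35 [431.46307272  47.9760987  164.09591449] [ 0.1666449   0.81765895 -1.27555254] 0.5300876371493601 tilt [ 1.6e-03 -3.0e-04 -1.0e+00] yaw 34.41780969407035
to mark 0 [ 53.9 -26.4   0. ] mm tool
```

```bash
python3 -m pendant '[{"rx":0,"ry":0,"rz":0,"tx":2,"ty":-1,"tz":1,"gripper":0},{"rx":0,"ry":0,"rz":0,"tx":2,"ty":-1,"tz":2,"gripper":0},{"rx":0,"ry":0,"rz":0,"tx":1.4,"ty":-0.65,"tz":3,"gripper":0},{"rx":0,"ry":0,"rz":0,"tx":0,"ty":0,"tz":2.5,"gripper":0},{"rx":0,"ry":0,"rz":0,"tx":0,"ty":0,"tz":1,"gripper":0}]'
python3 -m pendant '[{"rx":0,"ry":0,"rz":0,"tx":0,"ty":0,"tz":0.3,"gripper":0},{"rx":0,"ry":0,"rz":0,"tx":0,"ty":0,"tz":0,"gripper":0},{"rx":0,"ry":0,"rz":0,"tx":0,"ty":0,"tz":0,"gripper":0}]' >/dev/null
python3 go.py 0
```

```text
time: 2.85
tcp_pos: [460.2, 100.6, 66.4]
ee_rot: [-0.0, 0.955, 0.296, -0.001]
contact_force: [-0.2, -0.3, -0.6]
width: 0.1
grasp_force: 0.0
3.15 [461.75391866 101.22370846  66.85938446] [-0.68766095 -0.72658847 -0.23872457] 0.674706397500594 tilt [ 3.e-03  4.e-04 -1.e+00] yaw 34.4730204040086
to mark 0 [-1.2  0.4 -0. ] mm tool
```

```bash
python3 -m pendant '[{"rx":0,"ry":0,"rz":0,"tx":0,"ty":0,"tz":0.6,"gripper":0},{"rx":0,"ry":0,"rz":0,"tx":0,"ty":0,"tz":0.4,"gripper":0},{"rx":0,"ry":0,"rz":0,"tx":0,"ty":0,"tz":0.3,"gripper":0},{"rx":0,"ry":0,"rz":0,"tx":0,"ty":0,"tz":0.2,"gripper":0},{"rx":0,"ry":0,"rz":0,"tx":0,"ty":0,"tz":0,"gripper":0}]'
python3 -m pendant '[{"rx":0,"ry":0,"rz":0,"tx":0,"ty":0,"tz":0.2,"gripper":0},{"rx":0,"ry":0,"rz":0,"tx":0,"ty":0,"tz":0,"gripper":0}]'|grep -E "force|tcp"
python3 -m pendant '[{"rx":0,"ry":0,"rz":0,"tx":0,"ty":0,"tz":0.2,"gripper":0},{"rx":0,"ry":0,"rz":0,"tx":0,"ty":0,"tz":0,"gripper":0}]'|grep -E "force|tcp"
python3 go.py 0
```

```text
time: 3.65
tcp_pos: [460.6, 101.5, 49.7]
ee_rot: [-0.0, 0.955, 0.297, -0.0]
contact_force: [-0.2, -0.6, 1.5]
width: 0.8
grasp_force: 0.6
tcp_pos: [460.8, 101.6, 48.0]
contact_force: [-0.5, 0.1, 1.8]
grasp_force: 0.9
tcp_pos: [460.9, 101.6, 46.0]
contact_force: [-0.9, 0.1, 2.9]
grasp_force: 1.3
4.05 [460.91922327 101.56418662  45.95816282] [-0.86708241  0.1389526   2.90445404] 0.32187883270518 tilt [ 4.e-04  1.e-04 -1.e+00] yaw 34.521127175134346
to mark 0 [-0.7  1.1 -0. ] mm tool
```

```bash
python3 -m pendant '[{"rx":0,"ry":0,"rz":0,"tx":0,"ty":0.8,"tz":0,"gripper":0},{"rx":0,"ry":0,"rz":0,"tx":0,"ty":0.9,"tz":0,"gripper":0},{"rx":0,"ry":0,"rz":0,"tx":0,"ty":0.9,"tz":0,"gripper":0},{"rx":0,"ry":0,"rz":0,"tx":0,"ty":0.8,"tz":0,"gripper":0},{"rx":0,"ry":0,"rz":0,"tx":0,"ty":0,"tz":0,"gripper":0}]' >/dev/null; python3 go.py 1
python3 -m pendant '[{"rx":0,"ry":0,"rz":0,"tx":0,"ty":0.8,"tz":0,"gripper":0},{"rx":0,"ry":0,"rz":0,"tx":0,"ty":0.9,"tz":0,"gripper":0},{"rx":0,"ry":0,"rz":0,"tx":0,"ty":0.9,"tz":0,"gripper":0},{"rx":0,"ry":0,"rz":0,"tx":0,"ty":0.8,"tz":0,"gripper":0},{"rx":0,"ry":0,"rz":0,"tx":0,"ty":0,"tz":0,"gripper":0}]' >/dev/null; python3 go.py 2
```

```text
4.55 [481.01420957  72.02818051  46.01783764] [ 0.9169705  -1.5369812   2.51847367] 0.4622607837408279 tilt [ 9.0e-04 -1.2e-03 -1.0e+00] yaw 34.42787041447999
to mark 1 [-0.6 -0.6 -0. ] mm tool
5.05 [500.15368537  44.12547945  45.98088873] [ 0.87850373 -2.30939183  2.10688736] 0.5335863255004772 tilt [ 9.0e-04 -1.3e-03 -1.0e+00] yaw 34.4500222897275
to mark 2 [-0.7 -0.4 -0. ] mm tool
```

```bash
python3 -m pendant '[{"rx":0,"ry":0,"rz":0,"tx":0.8,"ty":0,"tz":0,"gripper":0},{"rx":0,"ry":0,"rz":0,"tx":1,"ty":0,"tz":0,"gripper":0},{"rx":0,"ry":0,"rz":0,"tx":1,"ty":0,"tz":0,"gripper":0},{"rx":0,"ry":0,"rz":0,"tx":0.8,"ty":0,"tz":0,"gripper":0},{"rx":0,"ry":0,"rz":0,"tx":0,"ty":0,"tz":0,"gripper":0}]' >/dev/null; python3 go.py 3
python3 -m pendant '[{"rx":0,"ry":0,"rz":0,"tx":0.8,"ty":0,"tz":0,"gripper":0},{"rx":0,"ry":0,"rz":0,"tx":0.9,"ty":0,"tz":0,"gripper":0},{"rx":0,"ry":0,"rz":0,"tx":1,"ty":0,"tz":0,"gripper":0},{"rx":0,"ry":0,"rz":0,"tx":0.8,"ty":0,"tz":0,"gripper":0},{"rx":0,"ry":0,"rz":0,"tx":0,"ty":0,"tz":0,"gripper":0}]' >/dev/null; python3 go.py 4
python3 - <<'E'
from h import *
from cell import vision
d=vision.snapshot("scene")
cv2.imwrite("pics/s2.png",cv2.resize(d["image"][170:270,200:360,::-1],(800,500),interpolation=cv2.INTER_CUBIC))
E
```

```text
5.55 [530.2031446   67.18947953  45.95649654] [1.35008895 0.8371307  2.32194036] 0.5386505991113997 tilt [ 1.3e-03  9.0e-04 -1.0e+00] yaw 34.593218689182024
to mark 3 [-2.5  1.6 -0. ] mm tool
6.05 [559.07447365  86.73112456  46.02712088] [1.79728435 1.6075439  2.27274866] 0.455963825991216 tilt [ 1.5e-03  9.0e-04 -1.0e+00] yaw 34.559441059503584
to mark 4 [-1.4  1.5 -0. ] mm tool
```

View pics/s2.png

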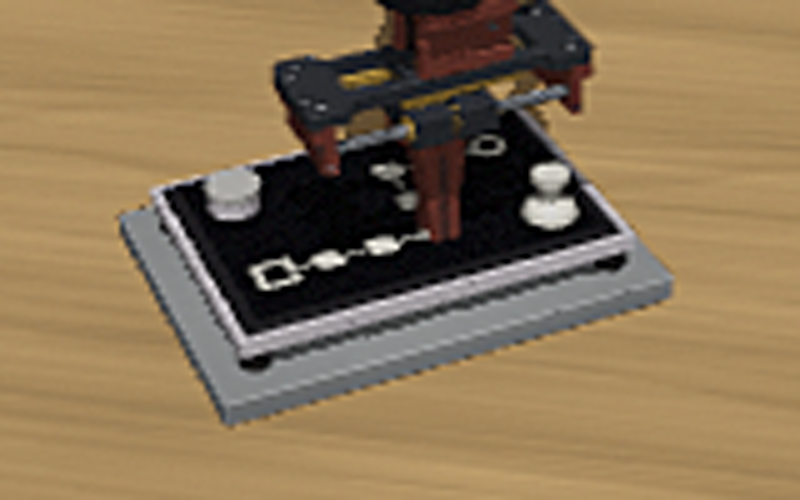

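The fingertips cover square 4 at (440,235), and the cup and tin still stand in their places. Continuing along the last leg.

```bash
python3 -m pendant '[{"rx":0,"ry":0,"rz":0,"tx":-0.1,"ty":0.8,"tz":0,"gripper":0},{"rx":0,"ry":0,"rz":0,"tx":0,"ty":0.9,"tz":0,"gripper":0},{"rx":0,"ry":0,"rz":0,"tx":0,"ty":1,"tz":0,"gripper":0},{"rx":0,"ry":0,"rz":0,"tx":0,"ty":0.8,"tz":0,"gripper":0},{"rx":0,"ry":0,"rz":0,"tx":0,"ty":0,"tz":0,"gripper":0}]' >/dev/null; python3 go.py 5
python3 -m pendant '[{"rx":0,"ry":0,"rz":0,"tx":0,"ty":0.8,"tz":0,"gripper":0},{"rx":0,"ry":0,"rz":0,"tx":0,"ty":0.9,"tz":0,"gripper":0},{"rx":0,"ry":0,"rz":0,"tx":0,"ty":0.9,"tz":0,"gripper":0},{"rx":0,"ry":0,"rz":0,"tx":0,"ty":0.8,"tz":0,"gripper":0},{"rx":0,"ry":0,"rz":0,"tx":0,"ty":0,"tz":0,"gripper":0}]' >/dev/null; python3 go.py 6
python3 -m pendant '[{"rx":0,"ry":0,"rz":0,"tx":0,"ty":0.8,"tz":0,"gripper":0},{"rx":0,"ry":0,"rz":0,"tx":0,"ty":0.9,"tz":0,"gripper":0},{"rx":0,"ry":0,"rz":0,"tx":0,"ty":0.9,"tz":0,"gripper":0},{"rx":0,"ry":0,"rz":0,"tx":0,"ty":0.8,"tz":0,"gripper":0},{"rx":0,"ry":0,"rz":0,"tx":0,"ty":0,"tz":0,"gripper":0}]' >/dev/null; python3 go.py 7
python3 - <<'E'
from h import *
from cell import vision
d=vision.snapshot("wrist")
cv2.imwrite("pics/w3.png",cv2.resize(d["image"][:,:,::-1],(800,600),interpolation=cv2.INTER_CUBIC))
d=vision.snapshot("scene")
cv2.imwrite("pics/s3.png",cv2.resize(d["image"][170:270,200:360,::-1],(800,500),interpolation=cv2.INTER_CUBIC))
E
```

```text
6.6 [577.61502873  54.46572275  45.93548137] [ 0.98032848 -2.30272647  2.77589135] 0.5781517867102242 tilt [ 7.0e-04 -1.4e-03 -1.0e+00] yaw 34.415760383228154
to mark 5 [ 1.5 -1.6 -0. ] mm tool
7.1 [596.98472715  26.83216825  45.99520634] [ 0.93981779 -1.88916713  2.23398607] 0.5479922574943402 tilt [ 0.001  -0.0012 -1.    ] yaw 34.44857771472082
to mark 6 [ 1.1 -1.3 -0. ] mm tool
7.6 [616.24170671  -1.22318552  45.97540353] [ 0.60648112 -1.724176    2.75919573] 0.5446074212067576 tilt [ 0.001  -0.0013 -1.    ] yaw 34.44852038996457
to mark 7 [ 1.1 -1.4 -0. ] mm tool
```

View pics/s3.png

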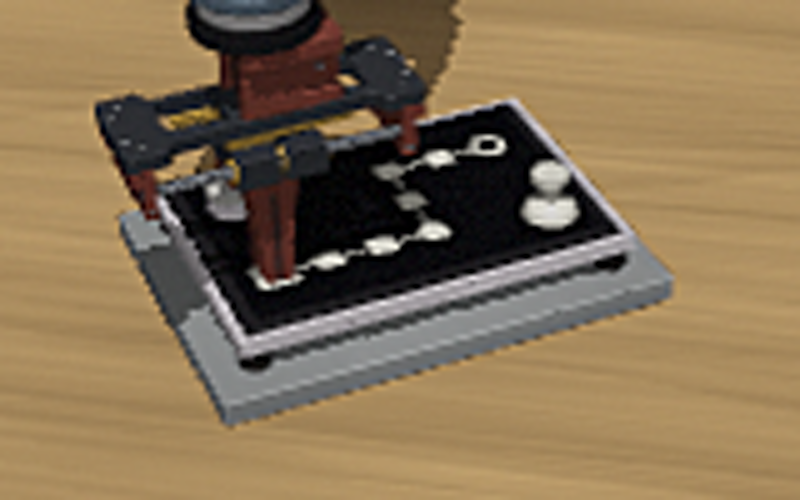

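View pics/w3.png

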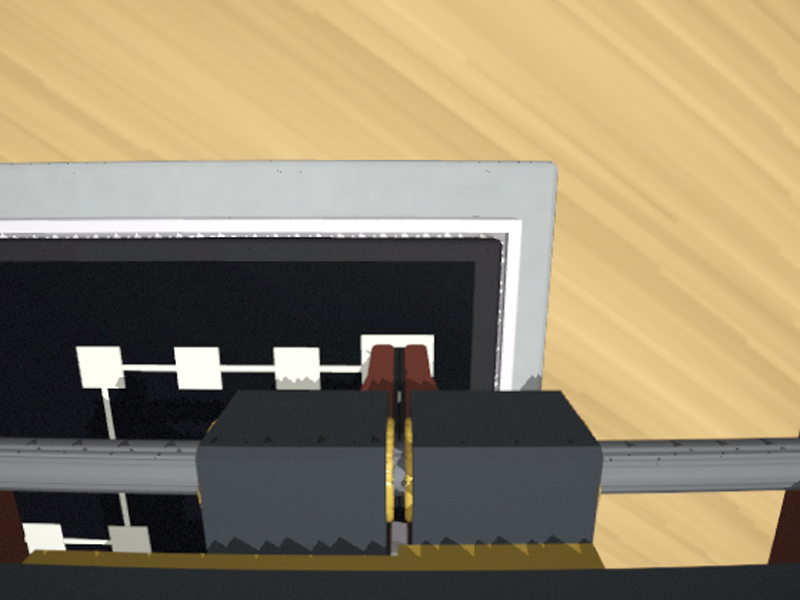

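The fingertips sit centred on the large hollow square, at about (398,360) in the wrist view. The force is about 2.5 N, and the cup and tin are undisturbed.

```bash
python3 -c "
from cell import workorder; print(workorder.sign_off())"
```

```text
the job is handed in; nothing more can be done
None
```

I ran the fingertips along the whole track at about 2–3 N, from the ring over all six squares, and handed the job in with them resting on the large hollow square; the cup and tin looked undisturbed, but I got no verdict back.

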